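# Seat the slide carrier on the scanner stage

### The job

The slide carrier plate lies skewed on the scanner stage, one end propped up on the two locating pins. With the fingertips, nudge it sideways over the deck, using the fence to square it up, until both its holes drop over the pins and it lies flat; only push it, do not lift it. Leave the bottle, the jar and the slide box where they stand.

Things in the scene. Friction and masses are not known exactly. Their poses are not given: they have to be found in the camera images.
- stage: Scanner loading stage, fixed: a black deck slab, x -100 to +70, y -100 to +130 mm, its surface at z = 15 mm. Origin: on the bench, under the place where the carrier's centre belongs. Its x axis points to the fence (away from the robot, within 25 degrees), y runs along the fence to the robot's left. Two 8 mm steel pins with tapered tops stand 8 mm above the deck at x -22 and +22, y +52 mm.
- fence (a point): Point on the near face of the stage's grey fence, at deck height, at stage x = +55, y = 0 mm. The fence is a straight bar along the stage's y (y -90 to +120 mm), 12 mm thick, 16 mm high above the deck. A carrier that touches it all along has its holes in line with the pins and only has to slide towards the stage's -y.
- carrier: Loose aluminium slide carrier plate, 110 (x) by 150 (y) by 6 mm, about 0.27 kg, with three microscope slides fixed on it along its x. Origin: centre of its underside; z up. Two 11 mm through holes at x -22 and +22, y +52 mm. At first 12 to 22 mm short of the fence, 16 to 36 mm too far to the stage's +y, turned up to 5 degrees. Seated, its frame is the stage's, 15 mm higher.
- hole_end (a point): Middle of the carrier's +y end edge, at the underside (carrier y = +75 mm). This end is at first propped up by the pins (tilt 4 to 5 degrees, underside here 10 to 13 mm above the deck), while the other end's edge lies on the deck. The plate slides under a few newtons; 8 to 12 N square it up to the fence; once its holes have dropped, the pins stop it. Pushed too far it slides past them.
- pin_a (a point): Top of the stage's locating pin nearer the robot, 8 mm above the deck.
- pin_b (a point): Top of the stage's locating pin nearer the fence, 8 mm above the deck.
- hole_a (a point): Centre of the carrier's hole for pin_a, at the underside of the plate.
- hole_b (a point): Centre of the carrier's hole for pin_b, at the underside of the plate.
- immersion_bottle: Bystander: small amber bottle with a black cap, 38 mm across, 75 mm high, standing beyond the fence. Origin under its centre.
- sample_jar: Bystander: clear jar with a white lid, 56 mm across, 65 mm high, standing beyond the fence. Origin under its centre.
- slide_box: Bystander: grey slide box 37 by 92 by 37 mm, lying beyond the fence. Origin under its centre.

How it is judged:
By the outcome, as a careful person would: the job done as asked, in the order asked, and still so for the second after the job is handed in, with the robot touching nothing.
It also fails if it takes over 48 s, if anything falls off the work surface, if the arm or the gripper's body presses on something with over 40 N, if the wrist force passes 120 N, or if a joint passes its speed limit or range.

### The arm

A 6-joint arm with a two-finger parallel gripper is mounted at the origin on the work surface. World frame = base frame: x ahead of the robot, y to its left, z up, the work surface at z = 0. Lengths are in m, angles in rad, forces in N, time in s.
With the tool pointing down it reaches from about 0.225 to 0.875 m from the base axis. Payload 3.4 kg.
Tool frame: the origin (TCP) lies between the finger pads; the fingertips stand 19 mm ahead of it and the grasp point (between the pads) is the TCP; z points along the fingers, y is the line along which they close (so a half turn about z gives the same grasp; the last joint's range is limited). The gripper opens to 85 mm and grips with 20 to 120 N. Pads are 22 mm wide; open, the fingers measure 114 mm over their backs; the gripper's body (76 mm by 85 mm) begins 54 mm behind the grasp point. The pads swing forward as they close: fully open they stand 13 mm farther back than shut.
Start: joints at [-1.287, 0.276, 1.505, -0, 1.361, -0.121], TCP at [0.226, -0.529, 0.25] pointing down, gripper open.
Joint ranges: [-2.89, 2.89], [-0.75, 2.08], [0.22, 2.7], [-1.18, 4.32], [0.11, 2.71], [-2.7, 2.7]. Speed limits (rad/s): [2.57, 2.57, 3.14, 3.14, 3.14, 3.14].

### API

Orientations are given as a unit quaternion [w, x, y, z].
In Python, from rig import get_state, imaging, ticket gives the robot as it stands. The module is installed in compiled form; this text tells all that it offers.
- The arm moves only by the shell command python3 -m inch 'ROWS' [FORCE]. ROWS is JSON, a list of rows, each an object with "claw": the opening, from -1 (shut) to 1 (fully open); "travel": the shift along the world's x, y, z in units of 200 mm (1.0 is 200 mm), a list of three; "turn": the turn about the world's z in units of 180 degrees (1.0 is 180 degrees). A call has 1 to 5 rows; each row is the pose to reach, as a shift and turn from the pose commanded when the call began, turning the shorter way round; what a row does not reach only later rows make up. A row lasts 1/10 s, in which the tool goes at most 50 mm and 8.59 degrees, less where a joint would pass 70% of its speed; a pose out of reach is approached as far as the arm can. A call with a number of a shift or a turn outside -1 to 1 is refused whole. A call with a gripper value outside its range is refused whole. The fingers move at their own pace and stop on an object; FORCE is the grip in N (left out, the last holds). Time passes only in rows, so rows that repeat a pose let the fingers close. It gives the time, the measured TCP pose, the force, the opening and the grip force at its end, in the units of the state.
- get_state(): the state, without advancing time (a new reading comes with each control period).
- imaging.get_image(name): name is "scene" or "top"; returns the picture (420x560x3 uint8, red, green, blue); there is no depth.
- imaging.camera_params(name): a dict with "camera_matrix" (3x3 intrinsics, pixels), "k1" (the pictures are not rectified: a ray, as slopes to the right and down, at radius r is drawn at 1 + k1 r^2 times it, then the intrinsics apply), "cam_to_world" (4x4, takes a point from camera to world coordinates). Camera axes: x right, y down, z forward; pixel columns grow to the right and rows downward; lengths in m; the calibration is good to about 2 mm. A picture is of the moment at which its call begins. camera_params takes no time and is no camera call.
- ticket.sign_off(): hands the job in; it is judged then, once.
The state is a dict: "clock": time; "qpos": joint angles; "qd": joint speeds; "effort": joint torques, N m; "position": TCP position; "ee_rot": TCP orientation; "contact_force": force on the tool from outside, world axes, zero at the start; "moment": the same for the moment, N m; "width": finger opening in m; "gripper_force": force on a finger pad.
Only numpy, scipy, OpenCV 4.12 (cv2) and the standard library are available. Lean on these libraries where they do the work, as an engineer would, in place of code of your own. Each camera call takes 0.05 s, during which the arm holds its last target. There are 200 camera calls.

## Working session

There is one attempt and no reset: what is moved stays moved. The work goes in short steps, Python scripts to look and compute and a shell command to move; the robot and the scene stay as the last step left them, time stands still between calls to the robot, and variables do not carry over. Pictures are saved under pics/ and viewed, at most 10 in all, crops included, and the job is handed in when it is done.

```bash
mkdir -p pics
python3 - <<'E'
from rig import get_state, imaging
import cv2
for n in("scene","top"):
    im=imaging.get_image(n); cv2.imwrite(f"pics/{n}0.png",im[:,:,::-1])
    p=imaging.camera_params(n); print(n,p)
s=get_state(); print(s['clock'],s['position'],s['ee_rot'],s['width'])
E
```

```text
scene {'camera_matrix': array([[432.14206779,   0.        , 278.3922469 ],
       [  0.        , 432.14206779, 211.68455406],
       [  0.        ,   0.        ,   1.        ]]), 'k1': -0.05412898617203847, 'cam_to_world': array([[ 0.46869822,  0.52065509, -0.71361072,  1.13476359],
       [ 0.88316131, -0.25912935,  0.39099626, -0.22782546],
       [ 0.01865671, -0.81349263, -0.5812759 ,  0.44359743],
       [ 0.        ,  0.        ,  0.        ,  1.        ]])}
top {'camera_matrix': array([[414.18487301,   0.        , 282.34651958],
       [  0.        , 414.18487301, 203.05963426],
       [  0.        ,   0.        ,   1.        ]]), 'k1': 0.013678744897113312, 'cam_to_world': array([[ 0.04622851, -0.97244465,  0.22850453,  0.4892476 ],
       [-0.99892628, -0.04430789,  0.01353107,  0.0342954 ],
       [-0.00303366, -0.2288847 , -0.97344881,  0.68853444],
       [ 0.        ,  0.        ,  0.        ,  1.        ]])}
0.1 [ 0.2263305  -0.52809682  0.24953132] [-8.24136442e-04  9.79585626e-01  2.01025664e-01 -6.64953708e-05] 0.08569485174253999
```

View pics/scene0.png

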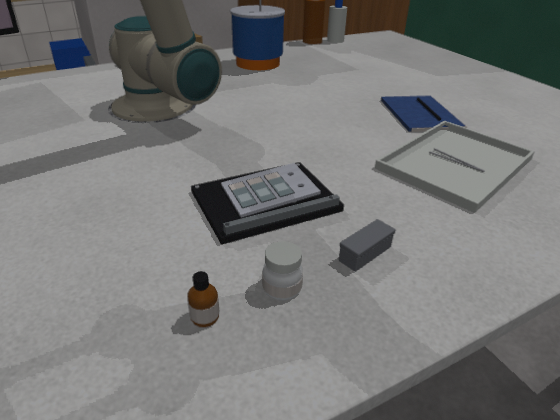

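View pics/top0.png

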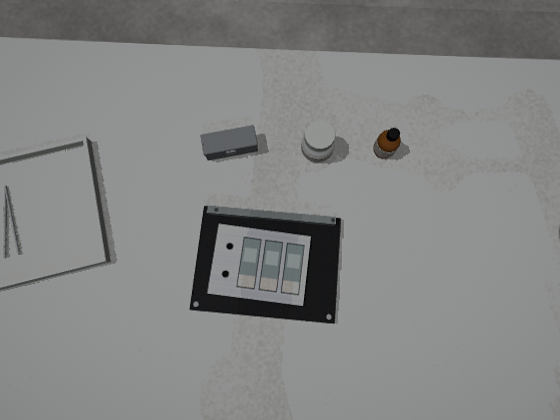

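The scene view shows the black deck around (265,200), with the plate on it, the fence on the camera side, and the jar, bottle and box in front. In the top view the deck corners are near (191,310), (336,322), (341,218) and (206,206). The plate's holes are at (229,246) and (225,273).

```bash
cat > h.py <<'E'
import numpy as np, cv2
from rig import imaging, get_state
P={n:imaging.camera_params(n) for n in("scene","top")}
def ray(n,uv):
    p=P[n];K=p['camera_matrix'];d=(np.asarray(uv,float)-K[:2,2])/K[0,0]
    u=d.copy()
    for _ in range(20): u=d/(1+p['k1']*(u@u))
    T=p['cam_to_world'];return T[:3,3],T[:3,:3]@np.r_[u,1]
def onz(n,uv,z):
    o,d=ray(n,uv);return o+d*(z-o[2])/d[2]
def two(a,b):
    (o,d),(q,e)=ray("top",a),ray("scene",b)
    s=np.linalg.lstsq(np.c_[d,-e],q-o,rcond=None)[0];A,B=o+d*s[0],q+e*s[1]
    return (A+B)/2,np.linalg.norm(A-B)
def proj(n,X):
    p=P[n];T=p['cam_to_world'];c=T[:3,:3].T@(np.asarray(X)-T[:3,3]);s=c[:2]/c[2]
    return s*(1+p['k1']*(s@s))*p['camera_matrix'][0,0]+p['camera_matrix'][:2,2]
E
python3 - <<'E'
from h import *
a=cv2.imread("pics/top0.png")[195:335,180:355]; cv2.imwrite("pics/c1.png",cv2.resize(a,None,fx=4.2,fy=4.2,interpolation=cv2.INTER_CUBIC))
a=cv2.imread("pics/scene0.png")[150:245,185:350]; cv2.imwrite("pics/c2.png",cv2.resize(a,None,fx=4.8,fy=4.8,interpolation=cv2.INTER_CUBIC))
E
```

```text
(no output)
```

View pics/c1.png

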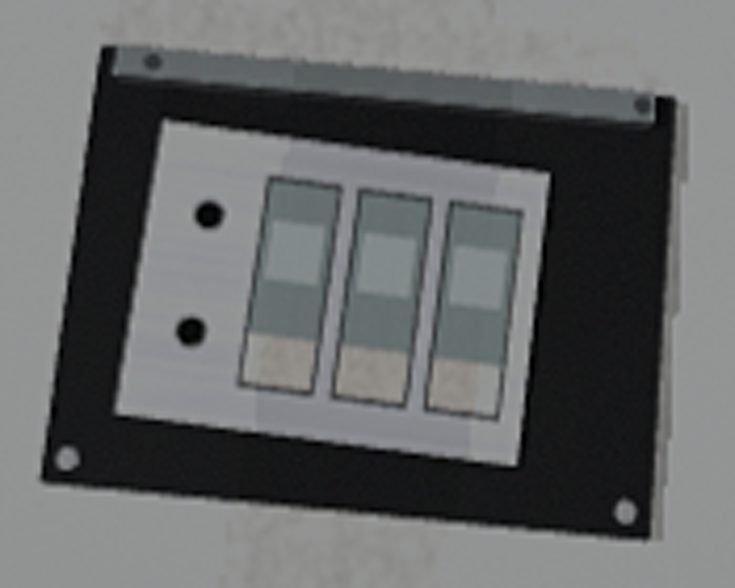

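View pics/c2.png

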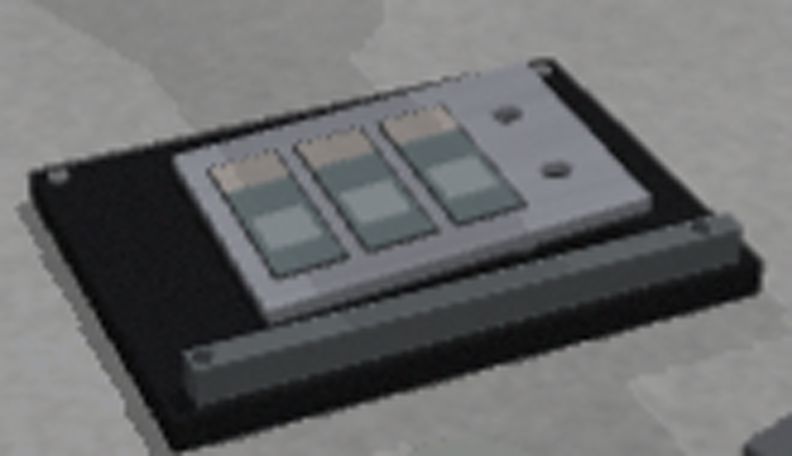

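The crops show the plate corners (top crop: 162,120; 551,172; 519,466; 115,414), deck corners and fence clearly. The plate is turned relative to the fence, and its hole end is raised.

```bash
cat >> h.py <<'E'
def rigid(L,W):  # 2D: W = R L + t
    L,W=np.array(L,float),np.array(W,float)[:,:2];a,b=L-L.mean(0),W-W.mean(0)
    th=np.arctan2((a[:,0]*b[:,1]-a[:,1]*b[:,0]).sum(),(a*b).sum());c,s=np.cos(th),np.sin(th)
    R=np.array([[c,-s],[s,c]]);t=W.mean(0)-R@L.mean(0);return R,t,th,np.linalg.norm(W-L@R.T-t,axis=1)
E
python3 - <<'E'
from h import *
f1=lambda x,y:(180+(x+.5)/4.2-.5,195+(y+.5)/4.2-.5)
f2=lambda x,y:(185+(x+.5)/4.8-.5,150+(y+.5)/4.8-.5)
np.set_printoptions(precision=4,suppress=True)
dk=[(42,481),(650,539),(676,98),(103,46)]
R,t,th,e=rigid([(-.1,.13),(-.1,-.1),(.07,-.1),(.07,.13)],[onz("top",f1(*c),.015) for c in dk]);print("stage",t,np.degrees(th),e)
# two-view deck corners
for a,b in[((42,481),(548,60)),((650,539),(32,178)),((676,98),(172,425))]:
    p,g=two(f1(*a),f2(*b));print("deck",p,g)
pl=[((162,120),(651,195)),((551,172),(268,312)),((519,466),(176,157)),((115,414),(535,65)),((209,214),(556,169)),((190,331),(508,114))]
W=[]
for a,b in pl:
    p,g=two(f1(*a),f2(*b));W.append(p);print("plate",p,g,"stage frame",(p[:2]-t)@R)
x=.055;y=.075
R2,t2,th2,e=rigid([(x,y),(x,-y),(-x,-y),(-x,y),(.022,.052),(-.022,.052)],W)
print("plate in stage",(t2-t)@R,np.degrees(th2-th),e)
# one view check
W=[onz("top",f1(*a),z) for (a,b),z in zip(pl,[.032,.021,.021,.032,.031,.031])]
R2,t2,th2,e=rigid([(x,y),(x,-y),(-x,-y),(-x,y),(.022,.052),(-.022,.052)],W)
print("plate in stage",(t2-t)@R,np.degrees(th2-th),e)
E
```

```text
stage [0.5623 0.0481] -2.62663278064601 [0.0014 0.0014 0.0017 0.0014]
deck [0.4692 0.182  0.0121] 0.0003081111858380482
deck [ 0.4592 -0.0458  0.0106] 0.0024671079560293144
deck [ 0.6273 -0.0536  0.012 ] 0.0012069952325169107
plate [0.6054 0.1452 0.0325] 0.0004362482594541073 stage frame [0.0387 0.0989]
plate [ 0.5942 -0.0044  0.0205] 0.0015727294268125626 stage frame [ 0.0343 -0.051 ]
plate [0.4835 0.0048 0.0198] 0.003073548081747502 stage frame [-0.0766 -0.0469]
plate [0.496  0.1563 0.029 ] 0.005196349983935321 stage frame [-0.0711  0.105 ]
plate [0.5706 0.125  0.0298] 0.0007895977942393427 stage frame [0.0048 0.0772]
plate [0.5266 0.1289 0.0294] 0.0009305362784937299 stage frame [-0.0393  0.079 ]
plate in stage [-0.0188  0.0264] -2.0935827064979353 [0.0004 0.0011 0.0003 0.0016 0.0004 0.0004]
plate in stage [-0.0192  0.0253] -1.8023664088927207 [0.0006 0.0007 0.0007 0.0004 0.0001 0.0004]
```

```bash
python3 -m inch '[{"claw":-1,"travel":[0.08,0.2,0],"turn":-0.03},{"claw":-1,"travel":[0.16,0.4,0],"turn":-0.06},{"claw":-1,"travel":[0.24,0.6,0],"turn":-0.09},{"claw":-1,"travel":[0.32,0.8,0],"turn":-0.12},{"claw":-1,"travel":[0.4,1.0,0],"turn":-0.143}]' 20
python3 -m inch '[{"claw":-1,"travel":[0.08,0.2,0],"turn":0},{"claw":-1,"travel":[0.16,0.4,0],"turn":0},{"claw":-1,"travel":[0.24,0.6,0],"turn":0},{"claw":-1,"travel":[0.32,0.8,0],"turn":0},{"claw":-1,"travel":[0.4,1.0,0],"turn":0}]'
```

```text
clock: 0.6
position: [0.3066, -0.3267, 0.2499]
ee_rot: [-0.0, 1.0, -0.024, -0.0]
contact_force: [0.8, -0.3, 0.6]
width: 0.0121
gripper_force: 0.0
clock: 1.1
position: [0.3865, -0.1268, 0.2502]
ee_rot: [0.0, 1.0, -0.022, -0.0]
contact_force: [1.3, -0.2, 0.3]
width: 0.0
gripper_force: 0.0
```

```bash
python3 -m inch '[{"claw":-1,"travel":[0.06,0.2,0],"turn":0},{"claw":-1,"travel":[0.12,0.4,0],"turn":0},{"claw":-1,"travel":[0.2,0.6,0],"turn":0},{"claw":-1,"travel":[0.28,0.8,0],"turn":0},{"claw":-1,"travel":[0.34,1.0,0],"turn":0}]'
python3 -m inch '[{"claw":-1,"travel":[0,0.01,-0.22],"turn":0},{"claw":-1,"travel":[0,0.02,-0.44],"turn":0},{"claw":-1,"travel":[0,0.03,-0.66],"turn":0},{"claw":-1,"travel":[0,0.03,-0.86],"turn":0},{"claw":-1,"travel":[0,0.03,-0.96],"turn":0}]'
python3 -m inch '[{"claw":-1,"travel":[0,0,-0.05],"turn":0},{"claw":-1,"travel":[0,0,-0.1],"turn":0},{"claw":-1,"travel":[0,0,-0.1],"turn":0}]'
```

```text
clock: 1.6
position: [0.4549, 0.0732, 0.2501]
ee_rot: [0.0, 1.0, -0.022, 0.0]
contact_force: [0.8, 0.2, 0.3]
width: -0.0002
gripper_force: 0.0
clock: 2.1
position: [0.4517, 0.0776, 0.0551]
ee_rot: [0.0, 1.0, -0.022, -0.003]
contact_force: [0.1, 0.5, 0.6]
width: -0.0003
gripper_force: 0.0
clock: 2.4
position: [0.4544, 0.0774, 0.0379]
ee_rot: [0.0, 1.0, -0.022, -0.0]
contact_force: [0.1, 1.3, -0.1]
width: 0.0004
gripper_force: 0.0
```

```bash
python3 -m inch '[{"claw":-1,"travel":[0.04,-0.002,0],"turn":0},{"claw":-1,"travel":[0.08,-0.004,0],"turn":0},{"claw":-1,"travel":[0.1,-0.005,0],"turn":0},{"claw":-1,"travel":[0.115,-0.005,0],"turn":0},{"claw":-1,"travel":[0.13,-0.006,0],"turn":0}]'
python3 -m inch '[{"claw":-1,"travel":[0.015,-0.001,0],"turn":0},{"claw":-1,"travel":[0.03,-0.0015,0],"turn":0},{"claw":-1,"travel":[0.045,-0.002,0],"turn":0}]'
```

```text
clock: 2.9
position: [0.4801, 0.0762, 0.0385]
ee_rot: [0.0, 1.0, -0.022, -0.001]
contact_force: [-2.4, -0.5, 1.0]
width: 0.0001
gripper_force: 0.8
clock: 3.2
position: [0.4893, 0.0758, 0.0383]
ee_rot: [0.0, 1.0, -0.022, -0.0]
contact_force: [-1.9, 0.4, 1.0]
width: 0.0001
gripper_force: 0.8
```

```bash
python3 -m inch '[{"claw":-1,"travel":[0.01,-0.0005,0],"turn":0},{"claw":-1,"travel":[0.02,-0.001,0],"turn":0},{"claw":-1,"travel":[0.03,-0.0015,0],"turn":0}]'
python3 -m inch '[{"claw":-1,"travel":[0.005,0,0],"turn":0},{"claw":-1,"travel":[0.01,-0.0005,0],"turn":0}]'
```

```text
clock: 3.5
position: [0.4955, 0.0755, 0.0383]
ee_rot: [0.0, 1.0, -0.022, -0.0]
contact_force: [-1.3, 1.0, 1.0]
width: -0.0001
gripper_force: 0.8
clock: 3.7
position: [0.4968, 0.0753, 0.0382]
ee_rot: [0.0, 1.0, -0.022, -0.001]
contact_force: [-3.0, -0.3, 1.2]
width: -0.0001
gripper_force: 1.5
```

```bash
python3 -m inch '[{"claw":-1,"travel":[0.005,0,0],"turn":0},{"claw":-1,"travel":[0.01,0,0],"turn":0}]'
python3 -m inch '[{"claw":-1,"travel":[0.005,0,0],"turn":0},{"claw":-1,"travel":[0.005,0,0],"turn":0}]'
python3 - <<'E'
from h import *
im=imaging.get_image("top")[195:335,180:355,::-1];cv2.imwrite("pics/t2.png",cv2.resize(im,None,fx=4.2,fy=4.2,interpolation=cv2.INTER_CUBIC))
E
```

```text
clock: 3.9
position: [0.4985, 0.0752, 0.0381]
ee_rot: [0.0, 1.0, -0.022, -0.001]
contact_force: [-4.2, -1.0, 1.2]
width: 0.0002
gripper_force: 2.1
clock: 4.1
position: [0.4989, 0.0752, 0.038]
ee_rot: [0.0, 1.0, -0.022, -0.002]
contact_force: [-5.4, -2.8, 2.5]
width: -0.0
gripper_force: 2.6
```

View pics/t2.png

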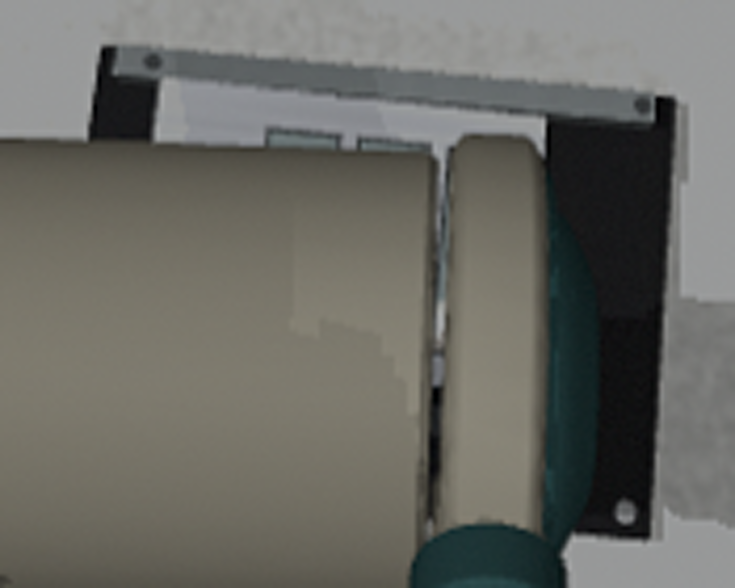

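In the crop, the plate's far edge meets the fence all along, from (160,80) to (546,115). The arm hides the rest. I'll press to about 10 N to square it up.

```bash
python3 -m inch '[{"claw":-1,"travel":[0.005,0,0],"turn":0},{"claw":-1,"travel":[0.008,0,0],"turn":0},{"claw":-1,"travel":[0.008,0,0],"turn":0}]'
python3 -m inch '[{"claw":-1,"travel":[0.005,0,0],"turn":0},{"claw":-1,"travel":[0.008,0,0],"turn":0},{"claw":-1,"travel":[0.008,0,0],"turn":0}]'
```

```text
clock: 4.45
position: [0.4989, 0.0752, 0.0379]
ee_rot: [0.0, 1.0, -0.022, -0.003]
contact_force: [-7.1, -1.8, 4.7]
width: -0.0002
gripper_force: 3.8
clock: 4.75
position: [0.499, 0.0752, 0.0378]
ee_rot: [0.0, 1.0, -0.022, -0.005]
contact_force: [-10.6, -2.3, 6.3]
width: -0.0001
gripper_force: 5.0
```

```bash
python3 -m inch '[{"claw":-1,"travel":[-0.06,0,0],"turn":0},{"claw":-1,"travel":[-0.12,0,0.05],"turn":0},{"claw":-1,"travel":[-0.12,0.0,0.25],"turn":0},{"claw":-1,"travel":[-0.12,0.1,0.45],"turn":0},{"claw":-1,"travel":[-0.12,0.34,0.5],"turn":0}]'
python3 -c "
from rig import get_state
print(get_state()['qpos'])"
```

```text
clock: 5.25
position: [0.4836, 0.1427, 0.1437]
ee_rot: [-0.0, 1.0, -0.024, 0.006]
contact_force: [0.9, 0.3, -0.0]
width: 0.0001
gripper_force: 0.0
[ 1.49631524e-01  2.51383492e-01  1.82708790e+00 -1.39509237e-03
  1.05083613e+00  1.76992997e+00]
```

```bash
python3 -m inch '[{"claw":-1,"travel":[0,0.15,0],"turn":0.045},{"claw":-1,"travel":[0,0.3,0],"turn":0.09},{"claw":-1,"travel":[0.1,0.34,0],"turn":0.135},{"claw":-1,"travel":[0.2,0.34,0],"turn":0.18},{"claw":-1,"travel":[0.3,0.34,0],"turn":0.225}]'
python3 -m inch '[{"claw":-1,"travel":[0.08,0,0],"turn":0.045},{"claw":-1,"travel":[0.14,0,0],"turn":0.09},{"claw":-1,"travel":[0.14,0,0],"turn":0.135},{"claw":-1,"travel":[0.14,0,0],"turn":0.18},{"claw":-1,"travel":[0.14,0,0],"turn":0.225}]'
python3 -m inch '[{"claw":-1,"travel":[0,0,0],"turn":0.045},{"claw":-1,"travel":[0,0,0],"turn":0.05}]'
python3 - <<'E'
from h import *
a=imaging.get_image("top")[195:335,180:355,::-1];b=imaging.get_image("scene")[150:245,185:350,::-1]
r=lambda i:cv2.resize(i,(588,int(588*i.shape[0]/i.shape[1])),interpolation=cv2.INTER_CUBIC)
cv2.imwrite("pics/t3.png",cv2.resize(a,None,fx=4.2,fy=4.2,interpolation=cv2.INTER_CUBIC))
cv2.imwrite("pics/s3.png",cv2.resize(b,None,fx=4.8,fy=4.8,interpolation=cv2.INTER_CUBIC))
E
```

```text
clock: 5.75
position: [0.5408, 0.2127, 0.1396]
ee_rot: [-0.0, 0.944, 0.329, 0.002]
contact_force: [-0.3, -0.0, -0.9]
width: 0.0001
gripper_force: 0.0
clock: 6.25
position: [0.5684, 0.2119, 0.1394]
ee_rot: [0.001, 0.773, 0.635, 0.002]
contact_force: [-0.7, 0.3, 0.2]
width: 0.0003
gripper_force: 0.0
clock: 6.45
position: [0.5682, 0.2118, 0.1394]
ee_rot: [0.001, 0.722, 0.691, 0.001]
contact_force: [0.9, -0.4, 0.5]
width: 0.0003
gripper_force: 0.0
```

View pics/s3.png

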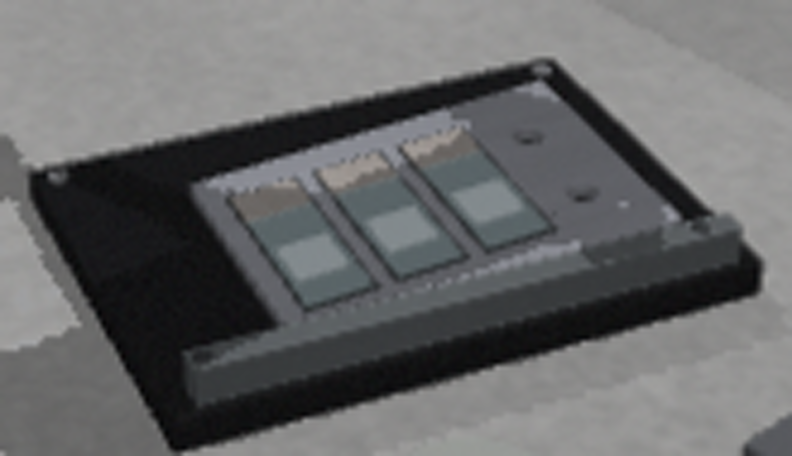

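The plate now lies against the fence along its whole far edge (crop, 275,325 to 680,215). Its hole end is still propped up, with holes at about (528,137) and (582,195). Next I push it towards -y from the hole end.

```bash
python3 -m inch '[{"claw":-1,"travel":[0,0,-0.2],"turn":0},{"claw":-1,"travel":[0,0,-0.4],"turn":0},{"claw":-1,"travel":[0,0,-0.5],"turn":0},{"claw":-1,"travel":[0,0,-0.505],"turn":0}]'
python3 -m inch '[{"claw":-1,"travel":[-0.003,-0.07,0],"turn":0},{"claw":-1,"travel":[-0.006,-0.14,0],"turn":0},{"claw":-1,"travel":[-0.008,-0.18,0],"turn":0},{"claw":-1,"travel":[-0.009,-0.2,0],"turn":0},{"claw":-1,"travel":[-0.01,-0.22,0],"turn":0}]'
python3 -c "
import cv2,numpy as np
from h import *
np.set_printoptions(precision=4,suppress=True)
im=cv2.imread('pics/t3.png')
m=(cv2.cvtColor(im,cv2.COLOR_BGR2GRAY)<60).astype('uint8')
n,l,s,c=cv2.connectedComponentsWithStats(m)
R,t,th,e=rigid([(0,0),(1,0)],[(.5623,.0481),(.5623+np.cos(-.0458),.0481+np.sin(-.0458))])
for i in range(1,n):
  if 150<s[i,4]<2500:
    x,y=c[i];p=onz('top',(180+(x+.5)/4.2-.5,195+(y+.5)/4.2-.5),.030);print(c[i],s[i],(p[:2]-t)@R)
"
```

```text
clock: 6.95
position: [0.5654, 0.2109, 0.0345]
ee_rot: [-0.001, 0.723, 0.69, -0.003]
contact_force: [-0.4, -0.7, -0.2]
width: -0.0001
gripper_force: 0.0
clock: 7.45
position: [0.5661, 0.1667, 0.0382]
ee_rot: [0.0, 0.723, 0.691, 0.001]
contact_force: [-0.4, -0.1, -0.3]
width: -0.0001
gripper_force: 0.0
[642.1149 105.2383] [634  98  17  17 235] [ 0.0616 -0.0842]
[210.0958 168.0778] [197 155  28  27 553] [0.0221 0.0785]
[196.0786 283.4632] [183 271  28  27 598] [-0.0219  0.0785]
```

```bash
python3 -m inch '[{"claw":-1,"travel":[-0.001,-0.02,0],"turn":0},{"claw":-1,"travel":[-0.002,-0.04,0],"turn":0},{"claw":-1,"travel":[-0.002,-0.055,0],"turn":0},{"claw":-1,"travel":[-0.003,-0.07,0],"turn":0},{"claw":-1,"travel":[-0.004,-0.085,0],"turn":0}]'
python3 -m inch '[{"claw":-1,"travel":[0,-0.01,0],"turn":0},{"claw":-1,"travel":[-0.001,-0.02,0],"turn":0},{"claw":-1,"travel":[-0.001,-0.03,0],"turn":0}]'
```

```text
clock: 7.95
position: [0.5648, 0.1504, 0.0372]
ee_rot: [-0.0, 0.723, 0.691, -0.0]
contact_force: [0.3, 0.9, -0.7]
width: -0.0
gripper_force: 0.4
clock: 8.25
position: [0.5646, 0.1444, 0.0373]
ee_rot: [-0.0, 0.723, 0.691, 0.0]
contact_force: [-0.7, 1.0, -0.5]
width: -0.0
gripper_force: 0.4
```

Sliding at about 1 N. Before the last 10 mm I check the pose from the pictures.

```bash
python3 -m inch '[{"claw":-1,"travel":[0,-0.008,0],"turn":0},{"claw":-1,"travel":[-0.001,-0.016,0],"turn":0},{"claw":-1,"travel":[-0.001,-0.024,0],"turn":0}]'
cat > look.py <<'E'
import sys
from h import *
k=sys.argv[1]
a=imaging.get_image("top")[195:335,180:355,::-1];b=imaging.get_image("scene")[150:245,185:350,::-1]
A=cv2.resize(a,None,fx=4.2,fy=4.2,interpolation=cv2.INTER_CUBIC);B=cv2.resize(b,None,fx=4.8,fy=4.8,interpolation=cv2.INTER_CUBIC)
cv2.imwrite(f"pics/t{k}.png",A);cv2.imwrite(f"pics/s{k}.png",B)
w=cv2.resize(np.hstack([cv2.resize(A,(560,456)),cv2.resize(B,(792,456))]),None,fx=.59,fy=.59,interpolation=cv2.INTER_AREA);cv2.imwrite(f"pics/w{k}.png",w)
E
python3 look.py 4
```

```text
clock: 8.55
position: [0.5644, 0.1396, 0.0373]
ee_rot: [0.0, 0.723, 0.691, 0.0]
contact_force: [1.0, 0.6, -0.8]
width: -0.0002
gripper_force: 0.2
```

View pics/w4.png

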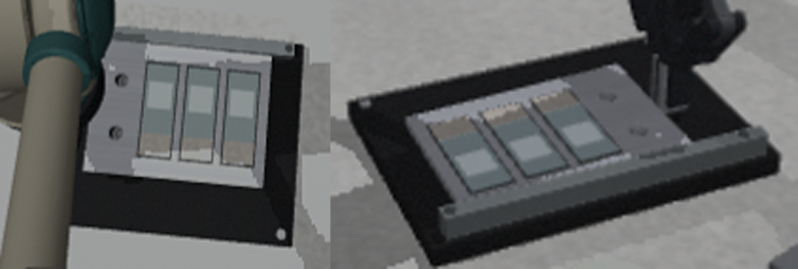

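The plate is still flush with the fence, and the pins' bright tops are starting to show in the holes (about (121,80) and (116,132) in the left half). I go on in 1 mm steps.

```bash
python3 -m inch '[{"claw":-1,"travel":[0,-0.005,0],"turn":0},{"claw":-1,"travel":[0,-0.01,0],"turn":0},{"claw":-1,"travel":[0,-0.015,0],"turn":0}]'
python3 -m inch '[{"claw":-1,"travel":[0,-0.004,0],"turn":0},{"claw":-1,"travel":[0,-0.004,0],"turn":0}]'
python3 look.py 5
python3 -c "
from h import *
im=cv2.imread('pics/t5.png')[:,:,:]
c=im[100:380,150:330];cv2.imwrite('pics/h5.png',cv2.hconcat([cv2.resize(c,(360,560)),cv2.resize(cv2.imread('pics/s5.png')[60:260,420:560+140],(420,300)).copy() if 0 else cv2.resize(cv2.imread('pics/s5.png')[50:270,420:700],(420,560))]))"
```

```text
clock: 8.95
position: [0.5645, 0.1366, 0.0374]
ee_rot: [0.0, 0.723, 0.691, 0.0]
contact_force: [0.0, 1.8, -0.4]
width: -0.0
gripper_force: 0.6
clock: 9.15
position: [0.5645, 0.1359, 0.0374]
ee_rot: [0.0, 0.723, 0.691, 0.0]
contact_force: [-0.4, 0.5, -0.1]
width: -0.0001
gripper_force: 0.4
```

View pics/h5.png

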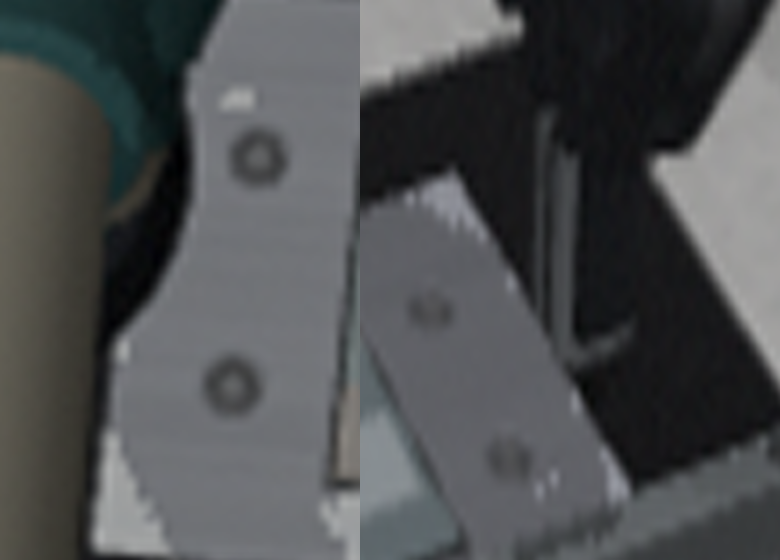

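The pins now look centred in both holes, at (258,158) and (233,386). I creep on and watch for the force to rise.

```bash
python3 -m inch '[{"claw":-1,"travel":[0,-0.003,0],"turn":0},{"claw":-1,"travel":[0,-0.003,0],"turn":0}]'
python3 -m inch '[{"claw":-1,"travel":[0,-0.003,0],"turn":0},{"claw":-1,"travel":[0,-0.003,0],"turn":0}]'
```

```text
clock: 9.45
position: [0.5645, 0.1353, 0.0374]
ee_rot: [0.0, 0.723, 0.691, 0.0]
contact_force: [0.4, 1.4, 0.3]
width: -0.0001
gripper_force: 0.6
clock: 9.65
position: [0.5645, 0.1347, 0.0374]
ee_rot: [0.0, 0.723, 0.691, 0.0]
contact_force: [0.4, 2.0, 0.1]
width: 0.0002
gripper_force: 0.6
```

```bash
python3 -m inch '[{"claw":-1,"travel":[0,-0.003,0],"turn":0},{"claw":-1,"travel":[0,-0.003,0],"turn":0}]'
python3 -m inch '[{"claw":-1,"travel":[0,-0.003,0],"turn":0},{"claw":-1,"travel":[0,-0.003,0],"turn":0}]'
python3 look.py 6
python3 - <<'E'
from h import *
np.set_printoptions(precision=4,suppress=True)
R,t,th,e=rigid([(0,0),(1,0)],[(.5623,.0481),(.5623+np.cos(-.0458),.0481+np.sin(-.0458))])
f1=lambda x,y:(180+(x+.5)/4.2-.5,195+(y+.5)/4.2-.5)
f2=lambda x,y:(185+(x+.5)/4.8-.5,150+(y+.5)/4.8-.5)
# predicted crop pixels of hole centres / +y corners top, seated(z .021) vs propped(z .029)
for X in[(.022,.052),(-.022,.052),(.055,-.075),(-.055,-.075),(.055,.075)]:
  for z in(.021,.028):
    w=np.r_[t+R@X,z];a=proj("top",w);b=proj("scene",w)
    print(X,z,(a+.5-[180,195])*4.2-.5,(b+.5-[185,150])*4.8-.5)
E
python3 -c "
import cv2
a=cv2.imread('pics/s6.png')[50:270,420:700];b=cv2.imread('pics/t6.png')[100:380,150:330];cv2.imwrite('pics/h6.png',cv2.hconcat([cv2.resize(b,(360,560)),cv2.resize(a,(420,560))]))"
```

```text
clock: 9.85
position: [0.5645, 0.1341, 0.0373]
ee_rot: [-0.0, 0.723, 0.691, 0.0]
contact_force: [-0.2, 1.6, 0.5]
width: 0.0
gripper_force: 0.8
clock: 10.05
position: [0.5645, 0.1338, 0.0374]
ee_rot: [-0.0, 0.723, 0.691, 0.0]
contact_force: [-1.2, 2.5, -0.2]
width: 0.0003
gripper_force: 1.5
(0.022, 0.052) 0.021 [281.12   178.1554] [514.9955 226.6591]
(0.022, 0.052) 0.028 [279.5269 175.4301] [515.6963 210.7507]
(-0.022, 0.052) 0.021 [268.1974 292.3168] [463.3818 168.6181]
(-0.022, 0.052) 0.028 [266.4457 290.7345] [463.7905 153.0635]
(0.055, -0.075) 0.021 [614.7143 124.0091] [221.2537 360.9398]
(0.055, -0.075) 0.028 [616.5214 120.752 ] [220.2933 344.2282]
(-0.055, -0.075) 0.021 [594.8767 412.0204] [119.4616 198.0639]
(-0.055, -0.075) 0.028 [596.5446 411.6751] [118.0858 182.2525]
(0.055, 0.075) 0.021 [232.1361  89.5167] [613.0156 258.812 ]
(0.055, 0.075) 0.028 [230.0663  85.9285] [614.2651 242.7421]
```

View pics/h6.png

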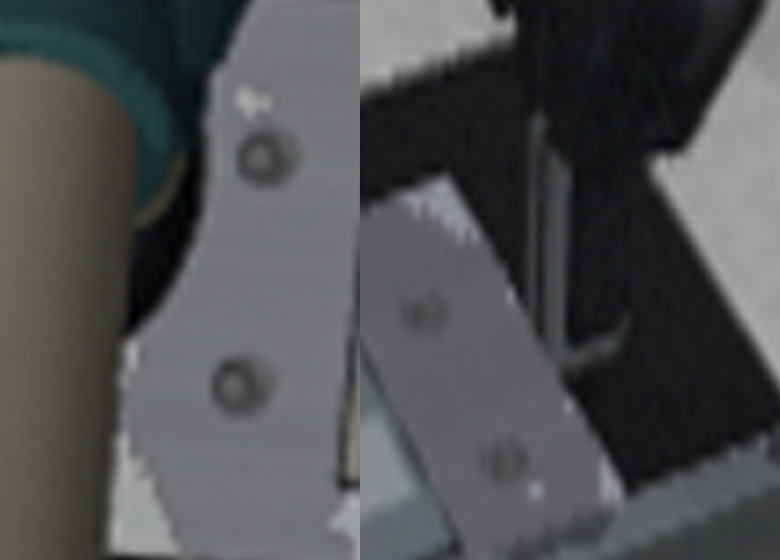

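Scene-view hole heights (rows 173 and 231) match the seated prediction (169 and 227), not the propped one (153 and 211). The pins also touch the +y side of the holes, so the plate has dropped. I retreat and verify with the view clear.

```bash
python3 -m inch '[{"claw":-1,"travel":[0,0.04,0],"turn":0},{"claw":-1,"travel":[0,0.16,0],"turn":0},{"claw":-1,"travel":[0,0.3,0.1],"turn":0},{"claw":-1,"travel":[0,0.4,0.3],"turn":0},{"claw":-1,"travel":[0,0.5,0.5],"turn":0}]'
python3 -m inch '[{"claw":-1,"travel":[-0.1,0.2,0.1],"turn":0},{"claw":-1,"travel":[-0.2,0.4,0.2],"turn":0},{"claw":-1,"travel":[-0.3,0.5,0.2],"turn":0},{"claw":-1,"travel":[-0.3,0.5,0.2],"turn":0}]'
python3 look.py 7
python3 - <<'E'
from h import *
np.set_printoptions(precision=4,suppress=True)
R,t,th,e=rigid([(0,0),(1,0)],[(.5623,.0481),(.5623+np.cos(-.0458),.0481+np.sin(-.0458))])
im=cv2.imread("pics/t7.png");g=cv2.cvtColor(im,cv2.COLOR_BGR2GRAY)
_,m=cv2.threshold(g,85,1,0);m=cv2.morphologyEx(m,cv2.MORPH_CLOSE,np.ones((25,25)))
a=cv2.imread("pics/t7.png");b=cv2.imread("pics/s7.png")
cv2.imwrite("pics/v7.png",np.vstack([np.hstack([cv2.resize(a,(400,320)),cv2.resize(b,(400,320))]),np.hstack([cv2.resize(a[120:340,200:350],(400,280*1)),cv2.resize(b[80:270,400:660],(400,280))])]))
E
```

```text
clock: 10.65
position: [0.5636, 0.2338, 0.1375]
ee_rot: [0.0, 0.722, 0.691, -0.002]
contact_force: [0.9, -0.4, 0.3]
width: -0.0
gripper_force: 0.0
clock: 11.05
position: [0.5019, 0.3359, 0.1781]
ee_rot: [-0.0, 0.721, 0.693, -0.0]
contact_force: [1.0, -1.2, 0.4]
width: -0.0003
gripper_force: 0.0
```

View pics/v7.png

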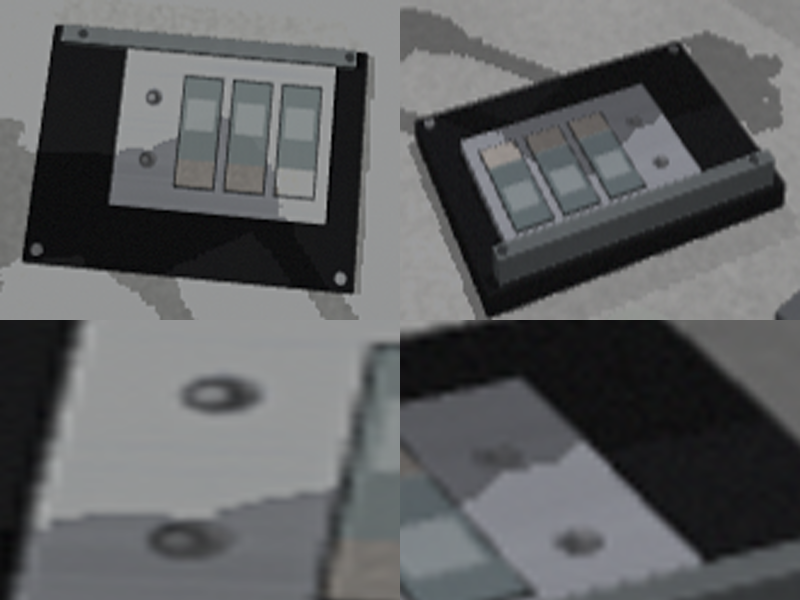

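Run:
```python
from h import *
np.set_printoptions(precision=4,suppress=True)
R,t,th,e=rigid([(0,0),(1,0)],[(.5623,.0481),(.5623+np.cos(-.0458),.0481+np.sin(-.0458))])
f1=lambda x,y:(180+(x+.5)/4.2-.5,195+(y+.5)/4.2-.5)
f2=lambda x,y:(185+(x+.5)/4.8-.5,150+(y+.5)/4.8-.5)
for n,a,b in[("hb",(283,179),(516,230.6)),("ha",(271,293.7),(465,173)),("-x-y",(326*1.8375,223*1.8375),(62*1.98,137*1.425)),("-x+y",(109*1.8375,205*1.8375),(241*1.98,84*1.425))]:
    p,g=two(f1(*a),f2(*b));print(n,(p[:2]-t)@R,p[2],g)
```

```text
hb [0.0222 0.0519] 0.019317865181149363 0.0009681434334695472
ha [-0.022   0.0518] 0.018966878863412 0.001610703856929094
-x-y [-0.0537 -0.0752] 0.023074717912438036 0.0023288987260884028
-x+y [-0.0556  0.0742] 0.0192652489904388 0.00016145716296122353
```

The final view shows both pins standing in their holes and the plate against the fence. Triangulated, the holes lie at (±22, 52) mm with the plate's top at about 19–23 mm, so it is seated and flat.

```bash
python3 -c "
from rig import ticket
print(ticket.sign_off())"
```

```text
the job is handed in; nothing more can be done
None
```

The carrier was pushed square against the fence and slid until both holes dropped over the pins; the last pictures show it lying flat, the bottle, jar and box were not approached, and I handed the job in at about 11 s with the robot clear.

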